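# Tip grinding balls from a tray into the washing beaker

## Task

Pick up the blue tray by its black handle with the two white grinding balls still in it, carry it over the wide, low glass beaker and tip both balls out over the tray's open front into that beaker for washing. Then set the empty tray back down upright on the bench and let go of it. Leave the beaker standing where it is.

Things in the scene. Friction and masses are not known exactly. Their poses are not given: they have to be found in the camera images.
- tray: Blue tray, 140x66x40 mm, 0.18 kg, walls and floor 4 mm. Origin: underside, below the handle; z up. Rear wall at x=+55 mm; open at -x, where a 15 degree ramp rises from x=-30 to the lip at x=-85, z=19 mm: balls roll out with that end tipped 30 degrees down. Rigid black handle bar across the tray (along y, 12 mm thick, 24 high), centre x=0, z=74 mm: grip from above, fingers closing along tray x.
- ball_a_center (a point): Centre of one of the two white ceramic grinding balls, 22 mm in diameter, 35 g, that lie loose in the tray and roll freely.
- ball_b_center (a point): Centre of the other white grinding ball, alike.
- wide_beaker: Wide, low, clear glass beaker, open at the top, loose, 0.3 kg: rim about 124 mm across (135 mm over its spout), 86 mm high, inner floor about 95 mm across, 5 mm up. Origin: on its underside, within 6 mm of its axis; z up. The widest glass on the bench; the other glass beaker nearby is tall and narrow (78 mm across, 119 mm high) and not meant.
Things that resemble listed ones, but are neither listed nor needed, are in the scene too. Of the things like the tray, leave any that is turquoise or yellow; of the rest the larger one is meant.

How it is judged (in metres and radians):
On the way, in this order (a step that is already met when the one before it is completed fails the run):
1. the tray is lifted clear of the bench with both balls in it (height (world z) of tray above 0.04 m and distance between each of ball_a_center, ball_b_center and tray below 0.09 m), for 0.2 s.
2. the raised tray is tipped by more than 11 degrees at the wide beaker (angle between tray's own z axis and vertical above 0.2 rad and height (world z) of tray above 0.04 m and horizontal distance between tray and wide_beaker below 0.2 m).
3. both balls are in the wide beaker (horizontal distance between each of ball_a_center, ball_b_center and wide_beaker below 0.06 m and z of each of ball_a_center, ball_b_center in the frame of wide_beaker below 0.05 m), for 0.2 s.
At the end, for the whole second after the job is handed in: Both balls lie in the wide beaker (within 60 mm of its origin, under 50 mm above its underside). It stands upright on the bench (within 6 degrees), under 40 mm from its start. The tray stands upright on the bench (within 10 degrees, underside within 10 mm of it), at rest (all of step 3 and z of each of ball_a_center, ball_b_center in the frame of wide_beaker above 0 m and angle between wide_beaker's own z axis and vertical below 0.1 rad and height (world z) of wide_beaker between -0.01 and 0.01 m and distance of wide_beaker from where it was at the start of the episode below 0.04 m and angle between tray's own z axis and vertical below 0.17 rad and height (world z) of tray between -0.01 and 0.01 m and linear speed of tray below 0.02 m/s); the robot touches nothing.
It fails at once if the wide beaker is knocked over (tilted more than 30 degrees) (angle between wide_beaker's own z axis and vertical above 0.52 rad).
It also fails if it takes over 59 s, if anything falls off the work surface, if the arm or the gripper's body presses on something with over 40 N, if the wrist force passes 120 N, or if a joint passes its speed limit or range.

## Robot

A 6-joint arm with a two-finger parallel gripper is mounted at the origin on a cart in front of the work surface, level with it; the furniture and walls round the work are solid. World frame = base frame: x ahead of the robot, y to its left, z up, the work surface at z = 0. Lengths are in mm, angles in rad, forces in N, time in s.
With the tool pointing down it reaches from about 400 to 925 mm from the base axis. Payload 12.5 kg.
Tool frame: the origin (TCP) lies midway between the tips of the shut fingers; the grasp point (between the pads) lies 19 mm behind it; z points along the fingers, y is the line along which they close (so a half turn about z gives the same grasp; the last joint's range is limited). The gripper opens to 95 mm and grips with 3 to 60 N. Pads are 20 mm wide; open, the fingers measure 119 mm over their backs; the gripper's body (75 mm by 180 mm) begins 59 mm behind the grasp point.
Start: joints at [-1.353, 0.491, 1.559, -0, 1.092, -0.106], TCP at [198.88, -592.531, 214.661] pointing down, gripper open.
Joint ranges: [-3.1, 3.1], [-0.84, 2.19], [0.05, 2.79], [-1.13, 4.28], [0.06, 2.93], [-2.69, 2.69]. Speed limits (rad/s): [2.22, 2.22, 2.79, 3.14, 3.14, 3.14].

## Interface

Orientations are given as [roll, pitch, yaw] about the fixed x, y, z axes, in that order (R = Rz(yaw) Ry(pitch) Rx(roll)).
In Python, from cell import readout, eyes, env gives the robot as it stands.
- The arm moves only by the tool move_arm, never from a script. Its argument "plan" is a list of rows, each a list of 3 entries, a list of its own where there are three numbers: the turn, a rotation vector about the tool's x, y, z in degrees, then the shift along the tool's x, y, z in m, then the gripper command: -1 is shut, 1 is fully open, values between are in proportion. In form: [[[ax, ay, az], [x, y, z], jaw], ...]. A call has 1 to 5 rows; each row is the pose to reach, as a shift and turn from the pose commanded when the call began, along the tool's axes at that moment; what a row does not reach only later rows make up. A row lasts 1/8 s, in which the tool goes at most 62.5 mm and 10.7 degrees, less where a joint would pass 70% of its speed; a pose out of reach is approached as far as the arm can. A call with a gripper value outside its range is refused whole. The fingers move at their own pace and stop on an object; the grip force is fixed at half the most. Time passes only in rows, so rows that repeat a pose let the fingers close. It gives the time, the measured TCP pose, the force, the opening and the grip force at its end, in the units of the state.
- readout.state(): the state, without advancing time (a new reading comes with each control period).
- eyes.read_camera(name): name is "scene" or "top" or "wrist"; returns a dict with "img" (384x512x3 uint8, red, green, blue), "K" (3x3 intrinsics, pixels), "extrinsics" (4x4, takes a point from camera to world coordinates). Camera axes: x right, y up, looking along -z (the intrinsics and any distortion apply to the point x, -y, -z); pixel columns grow to the right and rows downward; lengths in mm; the calibration is good to about 2 mm. The wrist camera is an equidistant fisheye: a pixel r from the principal point sees the ray r / f radians off the axis. A picture is of the moment at which its call begins. There is no depth.
- env.job_done(): hands the job in; it is judged then, once.
Trained networks look in a picture, given as the dict that the camera call returned (one of the last four; its "shot" number tells which), for a name from the list of things; names that differ only in an ending like _2 or _b are one class to them, and where a whole thing is asked for, a point or a joint stands for the part that bears it (a point fixed in the world has none). Each returns a list of dicts, best first, with "score" (0 to 1); they miss things now and then, are a little off and sometimes report something else, mostly with a low value. They report only what shows in the picture. A call takes as long as a camera call. They do not tell look-alikes from the thing itself.
- eyes.cut_out(picture, name): "mask" (384x512 bool, what is visible of it) and "uv" ([column, row] in pixels, amid what is visible of it).
The state is a dict: "t": time; "joints": joint angles; "qvel": joint speeds; "tau": joint torques, N m; "eef_pos": TCP position; "tcp_rot": TCP orientation; "ft_force": force on the tool from outside, world axes, zero at the start; "moment": the same for the moment, N m; "opening": opening from 0.0 (shut) to 1.0 (fully open); "grip_force": force on a finger pad.
Only numpy, scipy, OpenCV 4.12 (cv2) and the standard library are available. Lean on these libraries where they do the work, as an engineer would, in place of code of your own. Each camera call takes 0.05 s, during which the arm holds its last target. There are 200 camera calls.

## Working session

There is one attempt and no reset: what is moved stays moved. The work goes in short steps, Python scripts to look and compute and a tool call to move; the robot and the scene stay as the last step left them, time stands still between calls to the robot, and variables do not carry over. Pictures are saved under pics/ and viewed, at most 10 in all, crops included, and the job is handed in when it is done.

Besides the shell and the picture viewer there is one more tool, called after ">>>" as name([rows], argument=value, ...), one row to a line, values as JSON. move_arm: Moves the arm, as the interface text tells. Its arguments: {"type":"object","properties":{"plan":{"type":"array","items":{"type":"array"}}},"required":["plan"]}

```bash
mkdir -p pics; cat > h.py <<'E'
import numpy as np, cv2
from cell import readout, eyes, env
def save(p,n): cv2.imwrite('pics/'+n,cv2.cvtColor(p,cv2.COLOR_RGB2BGR))
def ray(c,u,v,fish=False):
    K=c['K'];E=np.array(c['extrinsics']);x=(u-K[0][2])/K[0][0];y=(v-K[1][2])/K[1][1]
    if fish:
        r=np.hypot(x,y);s=np.sin(r)/max(r,1e-9);d=np.array([x*s,-y*s,-np.cos(r)])
    else: d=np.array([x,-y,-1])
    return E[:3,3],E[:3,:3]@d
def onz(c,u,v,z,fish=False):
    o,d=ray(c,u,v,fish);return (o+d*(z-o[2])/d[2])
def proj(c,P,fish=False):
    K=c['K'];E=np.array(c['extrinsics']);q=E[:3,:3].T@(np.array(P)-E[:3,3]);x,y,z=q[0],-q[1],-q[2]
    if fish:
        r=np.hypot(x,y);t=np.arctan2(r,z);x,y=x/r*t,y/r*t
    else: x,y=x/z,y/z
    return K[0][0]*x+K[0][2],K[1][1]*y+K[1][2]
E
python3 - <<'E'
from h import *
ims=[]
for n in ['scene','top']:
    c=eyes.read_camera(n);ims.append(c['img'])
    print(n,np.round(c['extrinsics'],2).tolist(),np.round(c['K'],1).tolist(), [k for k in c])
    for t in ['tray','ball_a_center','wide_beaker']:
        for r in eyes.cut_out(c,t): 
            uv=r['uv'];print(t,round(r['score'],2),np.round(uv),r['mask'].sum(),np.round(onz(c,*uv,20)))
    save(c['img'],n+'0.png')
print(readout.state())
E
```

```text
scene [[-0.65, 0.49, -0.58, -309.98], [-0.76, -0.39, 0.52, 896.38], [0.02, 0.78, 0.63, 904.87], [0.0, 0.0, 0.0, 1.0]] [[375.9, 0.0, 252.6], [0.0, 375.9, 184.7], [0.0, 0.0, 1.0]] ['img', 'K', 'extrinsics', 'shot']
tray 0.77 [215. 233.] 929 [400. 421.  20.]
tray 0.7 [289. 179.] 372 [453.  32.  20.]
tray 0.61 [235. 183.] 740 [563. 210.  20.]
tray 0.61 [159. 261.] 1127 [415. 616.  20.]
wide_beaker 0.95 [314. 149.] 764 [ 534. -197.   20.]
top [[-0.01, 0.99, -0.13, 300.65], [-1.0, -0.01, -0.02, 175.11], [-0.02, 0.13, 0.99, 1532.21], [0.0, 0.0, 0.0, 1.0]] [[422.0, 0.0, 250.5], [0.0, 422.0, 188.5], [0.0, 0.0, 1.0]] ['img', 'K', 'extrinsics', 'shot']
tray 0.97 [184. 211.] 805 [415. 440.  20.]
tray 0.97 [136. 213.] 867 [411. 611.  20.]
tray 0.64 [297. 197.] 505 [463.  33.  20.]
tray 0.61 [244. 171.] 737 [558. 222.  20.]
wide_beaker 0.72 [359. 180.] 1042 [ 519. -194.   20.]
{'t': 0.4, 'joints': array([-1.35259549e+00,  4.90989145e-01,  1.55898492e+00, -1.50989978e-05,
        1.09169953e+00, -1.05593610e-01]), 'qvel': array([ 0.000363  , -0.00089655, -0.00079397,  0.00033037,  0.00071486,
       -0.00114322]), 'tau': array([-5.98666084e-04, -6.11914158e+01, -2.58177692e+01,  6.92271232e-02,
        4.52465331e-02, -6.53610840e-06]), 'eef_pos': array([ 198.87057564, -592.49152535,  214.57625095]), 'tcp_rot': array([-3.14151074e+00,  4.79182948e-06,  3.23801410e-01]), 'ft_force': array([-0.45019324, -0.45395139, -0.42073484]), 'moment': array([-0.01683223, -0.00563327,  0.01526554]), 'grip_force': 0.0, 'opening': 1.0028489419365856}
```

```bash
python3 - <<'E'
import cv2,numpy as np
a=cv2.imread('pics/scene0.png')[100:310,110:370];b=cv2.imread('pics/top0.png')[120:270,100:410]
a=cv2.resize(a,None,fx=2.4,fy=2.4,interpolation=3)
cv2.imwrite('pics/s1.png',a);cv2.imwrite('pics/t1.png',cv2.resize(b,None,fx=2.5,fy=2.5,interpolation=3))
E
```

```text
(no output)
```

View pics/s1.png

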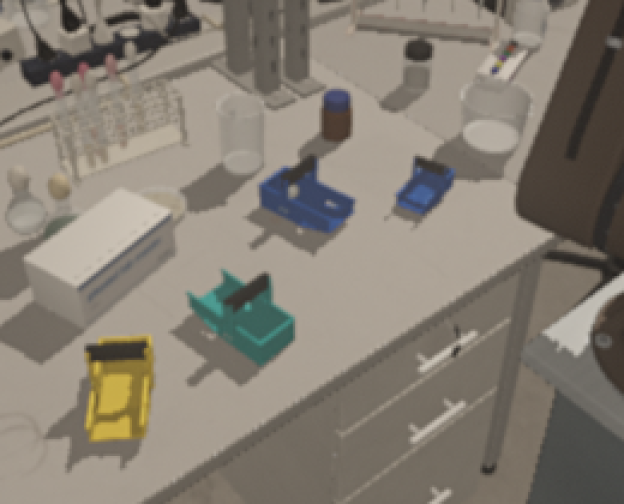

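View pics/t1.png

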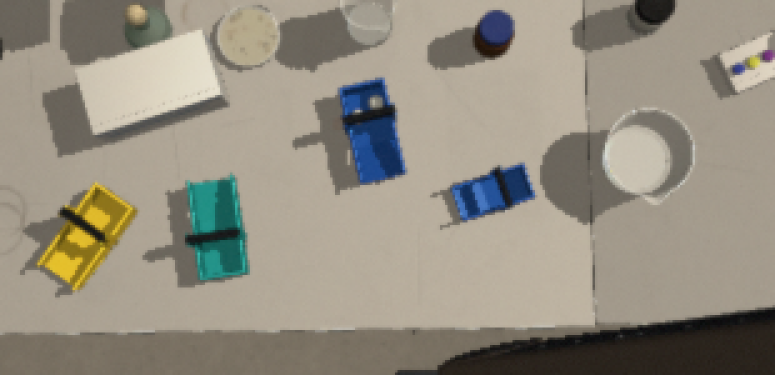

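Candidates in the top image are yellow (136,213), turquoise (184,211), small blue (297,197) and large blue (244,171). I choose the large blue one: its handle is at about (247,166), one ball shows at (250,160), and its lip faces the robot. The wide beaker is at (360,181).

```bash
python3 - <<'E'
from h import *
c=eyes.read_camera('top')
print('handle',onz(c,247.6,166,86))
f=lambda x,y:(100+x/2.5,120+y/2.5)
L=[onz(c,*f(*p),z)[:2].round() for p,z in [((362,183),19),((405,173),19),((340,87),40),((383,80),40)]];print(L)
d=(L[2]+L[3]-L[0]-L[1])/2;print(np.degrees(np.arctan2(d[1],d[0])),np.linalg.norm(d))
# beaker rim circle
print('rim',onz(c,*f(650,153),86),'floor',onz(c,*f(638,160),5))
for r in eyes.cut_out(c,'ball_a_center'): print(r['score'],r['uv'])
save(cv2.resize(c['img'][140:205,215:285],None,fx=7,fy=7,interpolation=3),'crop.png')
E
```

```text
handle [565.54727367 206.85254012  86.        ]
[array([478., 220.]), array([492., 157.]), array([616., 249.]), array([625., 187.])]
12.282327581360665 138.67407832756632
rim [ 506.20031547 -180.12566701   86.        ] floor [ 507.68868308 -182.16513646    5.        ]
```

View pics/crop.png

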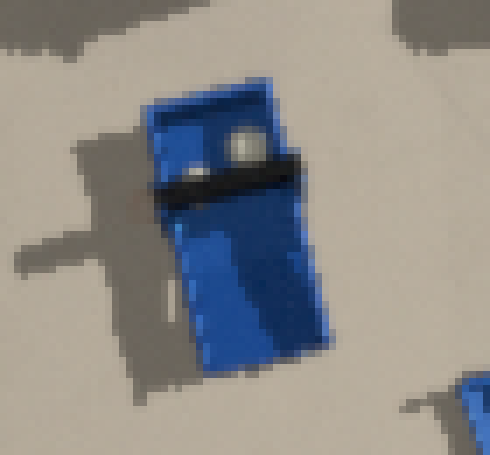

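The crop confirms it: large blue tray, black handle at (230,180), balls at (247,145) and (198,175) behind and under the handle. Tray yaw is about 12.3°. I'll move above it now.

>>> move_arm([
  [[0,0,-10],[0.06,-0.064,0],1],
  [[0,0,-20],[0.104,-0.11,0],1],
  [[0,0,-30],[0.146,-0.155,0],1],
  [[0,0,-40],[0.188,-0.2,0],1],
  [[0,0,-50],[0.23,-0.245,0],1],
])

```text
t: 1.12
eef_pos: [329.7, -306.8, 214.9]
tcp_rot: [3.141, 0.0, 1.202]
ft_force: [0.4, 0.3, 0.5]
opening: 0.999
grip_force: 0.0
```

```bash
cat >> h.py <<'E'
from scipy.spatial.transform import Rotation as Ro
def rel(pos,yaw,tilt=0,s=None):
    """tool pose: yaw deg of tray-aligned tool (tool y = tray x), tilt deg = lip-down about tray -y."""
    s=s or readout.state()
    R0=Ro.from_euler('xyz',s['tcp_rot']);p=np.array(s['eef_pos'])
    R1=Ro.from_euler('z',yaw,degrees=True)*Ro.from_euler('y',0)*Ro.from_euler('x',180+tilt,degrees=True)
    r=(R0.inv()*R1).as_rotvec(degrees=True)
    d=R0.inv().apply(np.array(pos)-p)
    print('turn',r.round(1).tolist(),'shift',(d/1000).round(4).tolist(),'at',p.round(1),np.degrees(s['tcp_rot']).round(1),s['t'])
E
python3 -c "
from h import *
rel([567,207,180],102.3)"
```

```text
turn [0.0, 0.0, -33.4] shift [0.5648, 0.036, 0.0347] at [ 329.7 -306.8  214.9] [180.    0.   68.9] 1.125
```

>>> move_arm([
  [[0,0,-8],[0.06,0.004,0.004],1],
  [[0,0,-17],[0.12,0.008,0.008],1],
  [[0,0,-25],[0.18,0.011,0.012],1],
  [[0,0,-33.5],[0.24,0.015,0.016],1],
  [[0,0,-33.5],[0.3,0.019,0.02],1],
])

```text
t: 1.75
eef_pos: [457.3, -34.3, 194.8]
tcp_rot: [3.141, 0.001, 1.783]
ft_force: [0.8, -0.7, 0.4]
opening: 0.999
grip_force: 0.0
```

>>> move_arm([
  [[0,0,0],[0.03,0.05,0.004],1],
  [[0,0,0],[0.08,0.08,0.008],1],
  [[0,0,0],[0.13,0.11,0.01],1],
  [[0,0,0],[0.17,0.13,0.012],1],
  [[0,0,0],[0.17,0.13,0.012],1],
])

```text
t: 2.38
eef_pos: [548.4, 159.7, 182.2]
tcp_rot: [-3.142, -0.0, 1.785]
ft_force: [0.1, -0.1, 0.2]
opening: 1.001
grip_force: 0.0
```

```bash
python3 -c "
from h import *
rel([567,207,180],102.3)
c=eyes.read_camera('wrist');save(c['img'],'w0.png')
print(proj(c,[567,207,86],True),np.round(c['extrinsics'],2).tolist())
for r in eyes.cut_out(c,'tray'): print(r['score'],r['uv'],r['mask'].sum())
for r in eyes.cut_out(c,'ball_a_center'): print(r['score'],r['uv'],onz(c,*r['uv'],15,True))
"
```

```text
turn [-0.0, -0.0, -0.1] shift [0.0423, 0.0282, 0.0022] at [548.4 159.7 182.2] [-180.    -0.   102.2] 2.375
(np.float64(284.76491033268593), np.float64(145.16171950324218)) [[0.98, -0.2, -0.06, 530.96], [0.21, 0.94, 0.28, 238.91], [-0.0, -0.29, 0.96, 351.25], [0.0, 0.0, 0.0, 1.0]]
0.84 [180.8, 227.3] 1199
0.61 [265.9, 138.2] 8368
0.63 [297.3, 122.6] [584.64426781 226.98567031  15.        ]
```

View pics/w0.png

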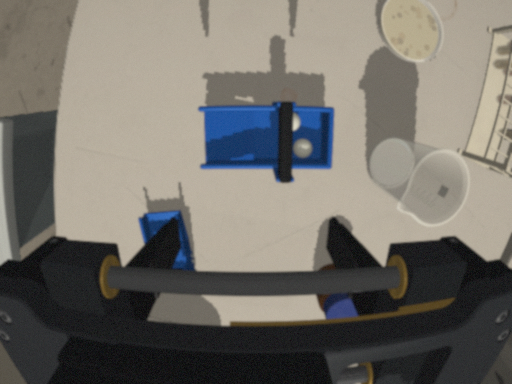

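Handle centre is at (286,141), well aligned in yaw, with both balls at its rear side (295,122) and (304,148).

```bash
python3 -c "
from h import *
c=eyes.read_camera('wrist');h=onz(c,286,141,86,True);print(h, onz(c,286,104,86,True),onz(c,286,180,86,True))
rel([h[0],h[1],55],102.3)
"
```

```text
[567.00082996 207.72725923  86.        ] [559.53065543 240.27301853  86.        ] [575.48800545 172.27707535  86.        ]
turn [-0.0, 0.0, -0.3] shift [0.0464, 0.0292, 0.1277] at [548.1 156.3 182.7] [-180.    0.  102.] 2.575
```

>>> move_arm([
  [[0,0,-0.7],[0.03,0.02,0.02],1],
  [[0,0,-0.7],[0.0464,0.0292,0.04],1],
  [[0,0,-0.7],[0.0464,0.0292,0.07],1],
  [[0,0,-0.7],[0.0464,0.0292,0.1],1],
  [[0,0,-0.7],[0.0464,0.0292,0.1277],1],
])

```text
t: 3.2
eef_pos: [567.2, 207.3, 54.3]
tcp_rot: [3.141, 0.0, 1.792]
ft_force: [0.9, 0.1, 1.2]
opening: 0.998
grip_force: 0.0
```

```bash
python3 -c "
from h import *
rel([567,207.5,55],102.8)
"
```

```text
turn [0.0, 0.0, -0.1] shift [0.0002, -0.0002, -0.0007] at [567.2 207.3  54.3] [180.    0.  102.7] 3.2
```

>>> move_arm([
  [[0,0,0],[0,0,0],-1],
  [[0,0,0],[0,0,0],-1],
  [[0,0,0],[0,0,0],-1],
  [[0,0,0],[0,0,0],-1],
  [[0,0,0],[0,0,0],-1],
])

```text
t: 3.82
eef_pos: [567.2, 208.7, 55.3]
tcp_rot: [3.141, 0.0, 1.793]
ft_force: [-0.7, -0.6, 0.2]
opening: 0.529
grip_force: 0.0
```

>>> move_arm([
  [[0,0,0],[0,0,0],-1],
  [[0,0,0],[0,0,0],-1],
  [[0,0,0],[0,0,-0.005],-1],
  [[0,0,0],[0,0,-0.012],-1],
  [[0,0,0],[0,0,-0.02],-1],
])

```text
t: 4.45
eef_pos: [567.0, 208.6, 75.3]
tcp_rot: [-3.141, 0.0, 1.793]
ft_force: [-0.5, 1.5, -2.2]
opening: 0.127
grip_force: 30.0
```

>>> move_arm([
  [[0,0,0],[0,0,-0.015],-1],
  [[0,0,0],[0,0,-0.04],-1],
  [[0,0,0],[0,0,-0.07],-1],
  [[0,0,0],[0,0,-0.1],-1],
  [[0,0,0],[0,0,-0.115],-1],
])

```text
t: 5.08
eef_pos: [567.4, 208.7, 192.1]
tcp_rot: [3.139, 0.0, 1.793]
ft_force: [0.3, 0.5, -2.2]
opening: 0.124
grip_force: 30.0
```

```bash
python3 -c "
from h import *
rel([605,-217,190],70.3)
"
```

```text
turn [0.1, -0.0, 32.5] shift [-0.4235, -0.0573, 0.002] at [567.4 208.7 192.1] [179.9   0.  102.8] 5.075
```

>>> move_arm([
  [[0,0,0],[-0.01,-0.001,0],-1],
  [[0,0,0],[-0.03,-0.004,0],-1],
  [[0,0,0],[-0.06,-0.008,0],-1],
  [[0,0,0],[-0.1,-0.014,0],-1],
  [[0,0,0],[-0.14,-0.019,0],-1],
])

```text
t: 5.7
eef_pos: [578.9, 65.4, 188.6]
tcp_rot: [-3.139, -0.0, 1.793]
ft_force: [0.2, 0.4, -1.9]
opening: 0.124
grip_force: 30.0
```

>>> move_arm([
  [[0,0,3],[-0.04,-0.006,0],-1],
  [[0,0,7],[-0.08,-0.012,0],-1],
  [[0,0,12],[-0.12,-0.018,0],-1],
  [[0,0,17],[-0.15,-0.022,0],-1],
  [[0,0,20],[-0.17,-0.025,0],-1],
])

```text
t: 6.32
eef_pos: [591.9, -105.8, 188.8]
tcp_rot: [-3.14, -0.0, 1.441]
ft_force: [0.4, 0.2, -1.9]
opening: 0.125
grip_force: 30.0
```

```bash
python3 -c "
from h import *
rel([605,-217,190],70.3)
c=eyes.read_camera('wrist');save(c['img'],'w1.png')
for r in eyes.cut_out(c,'wide_beaker'):
  print(r['score'],r['uv'],onz(c,*r['uv'],43,True)); v,u=np.nonzero(r['mask']);print(u.min(),u.max(),v.min(),v.max())
for r in eyes.cut_out(c,'ball_a_center'): print(r['score'],r['uv'])
"
```

```text
turn [-0.1, 0.0, 12.2] shift [-0.1085, 0.0275, -0.0013] at [ 591.9 -105.8  188.8] [-179.9   -0.    82.5] 6.325
0.65 [140.7, 246.2] [ 439.65050261 -175.81939994   43.        ]
128 156 217 267
0.55 [272.6, 200.1]
```

View pics/w1.png

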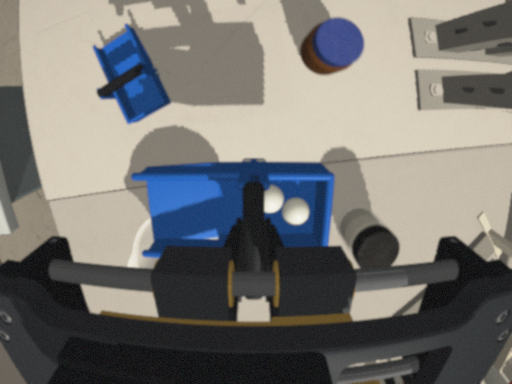

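Both balls are still in the tray at (272,199) and (296,211). The wide beaker's rim edge shows at (140,246). A black-capped bottle is at (375,245).

```bash
python3 -c "
from h import *
c=eyes.read_camera('wrist')
for z in (70,100,120): print(z,onz(c,375,246,z,True))
c=eyes.read_camera('top')
for z in (70,100,120): print(z,onz(c,362,122,z))
# pivot geometry: beaker axis
b=np.array([507,-181.]);e=b/np.linalg.norm(b);az=np.degrees(np.arctan2(*b[::-1]))
for t,off,zl in [(0,22,135),(10,22,130),(15,22,122),(20,22,114),(25,22,110),(30,22,108),(35,25,108),(42,28,108)]:
    a=np.radians(t);x,z=-85.,-55.
    lx=x*np.cos(a)-z*np.sin(a);lz=x*np.sin(a)+z*np.cos(a)
    hr=np.linalg.norm(b)+off-lx;hz=zl-lz
    # tcp = handle + 19 along tool z (down at t=0; outward when tilted)
    tr=hr+19*np.sin(a);tz=hz-19*np.cos(a)
    print(t,(e*tr).round(1),round(tz,1),'r',round(tr,1));
"
```

```text
70 [ 722.35611218 -196.81802883   70.        ]
100 [ 709.87959541 -178.83659487  100.        ]
120 [ 701.56191756 -166.84897224  120.        ]
70 [ 720.57044607 -200.80249488   70.        ]
100 [ 711.955072   -193.08992498  100.        ]
120 [ 706.2114893  -187.94821172  120.        ]
0 [ 607.8 -217. ] 171.0 r 645.3
10 [ 600.7 -214.4] 180.2 r 637.8
15 [ 596.3 -212.9] 178.8 r 633.1
20 [ 591.3 -211.1] 176.9 r 627.9
25 [ 585.9 -209.2] 178.5 r 622.2
30 [ 580.1 -207.1] 181.7 r 616.0
35 [ 576.7 -205.9] 186.2 r 612.3
42 [ 570.2 -203.6] 191.6 r 605.4
```

>>> move_arm([
  [[0,0,3],[-0.025,0.006,0],-1],
  [[0,0,6],[-0.055,0.014,0],-1],
  [[0,0,9],[-0.08,0.02,0],-1],
  [[0,0,11.5],[-0.1,0.026,0],-1],
  [[0,0,12.2],[-0.108,0.03,0],-1],
])

```text
t: 7.2
eef_pos: [608.9, -215.3, 189.8]
tcp_rot: [-3.141, 0.0, 1.23]
ft_force: [-0.8, 0.5, -2.8]
opening: 0.122
grip_force: 30.0
```

```bash
python3 -c "
from h import *
for a,p in [(10,[600.7,-214.4,181]),(15,[596.3,-212.9,179]),(20,[591.3,-211.1,178]),(25,[586,-209.2,179]),(30,[580,-207,182]),(42,[570.2,-203.6,191])]: rel(p,70.3,-a)
c=eyes.read_camera('scene');save(cv2.resize(c['img'][60:220,220:420],None,fx=3.5,fy=3.5,interpolation=3),'s2.png')
"
```

```text
turn [-10.0, -0.0, 0.2] shift [-0.0019, -0.008, 0.0088] at [ 608.9 -215.3  189.8] [-180.     0.    70.5] 7.2
turn [-15.0, -0.0, 0.2] shift [-0.002, -0.0126, 0.0108] at [ 608.9 -215.3  189.8] [-180.     0.    70.5] 7.2
turn [-20.0, -0.0, 0.2] shift [-0.002, -0.018, 0.0118] at [ 608.9 -215.3  189.8] [-180.     0.    70.5] 7.2
turn [-25.0, -0.0, 0.2] shift [-0.0019, -0.0236, 0.0108] at [ 608.9 -215.3  189.8] [-180.     0.    70.5] 7.2
turn [-30.0, -0.0, 0.2] shift [-0.0019, -0.03, 0.0078] at [ 608.9 -215.3  189.8] [-180.     0.    70.5] 7.2
turn [-42.0, -0.1, 0.2] shift [-0.0019, -0.0404, -0.0012] at [ 608.9 -215.3  189.8] [-180.     0.    70.5] 7.2
```

View pics/s2.png

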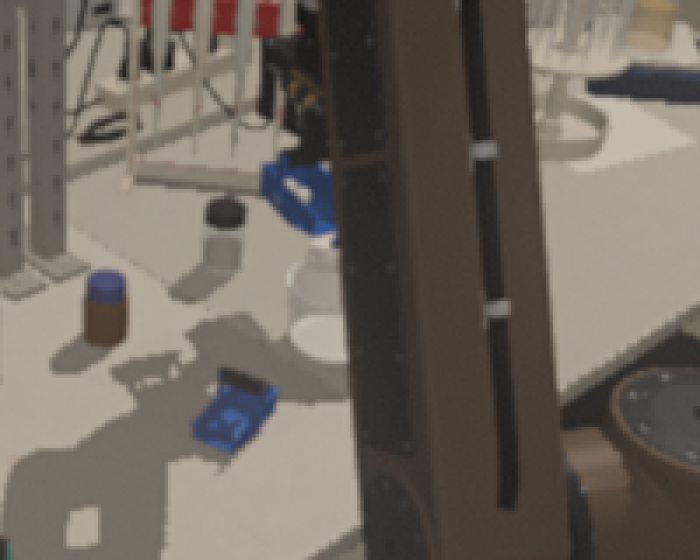

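The tray is above the beaker, with the beaker's rim at (300,280) and the tray at (300,195) in the crop. I'll tip slowly about the lip.

>>> move_arm([
  [[-3,0,0.2],[-0.002,-0.003,0.003],-1],
  [[-6,0,0.2],[-0.002,-0.005,0.005],-1],
  [[-9,0,0.2],[-0.002,-0.007,0.008],-1],
  [[-12,0,0.2],[-0.002,-0.01,0.009],-1],
  [[-13,0,0.2],[-0.002,-0.011,0.01],-1],
])

```text
t: 7.88
eef_pos: [597.3, -211.7, 180.0]
tcp_rot: [2.915, -0.0, 1.229]
ft_force: [-0.4, -0.3, -1.5]
opening: 0.123
grip_force: 30.0
```

>>> move_arm([
  [[0,0,0],[0,0,0],-1],
  [[0,0,0],[0,0,0],-1],
  [[0,0,0],[0,0,0],-1],
  [[0,0,0],[0,0,0],-1],
  [[0,0,0],[0,0,0],-1],
])

```text
t: 8.5
eef_pos: [597.8, -212.6, 179.9]
tcp_rot: [2.915, -0.0, 1.228]
ft_force: [-0.5, 0.8, -2.1]
opening: 0.125
grip_force: 30.0
```

```bash
python3 -c "
from h import *
for a,p in [(20,[591.3,-211.1,178]),(25,[586,-209.2,179]),(30,[580,-207,182]),(36,[575.5,-205.5,187])]: rel(p,70.3,-a)
c=eyes.read_camera('wrist')
for r in eyes.cut_out(c,'ball_a_center'): print(r['score'],r['uv'])
"
```

```text
turn [-7.0, -0.0, 0.0] shift [-0.0008, -0.0069, 0.0004] at [ 597.8 -212.6  179.9] [167.   -0.   70.4] 8.5
turn [-12.0, -0.0, 0.0] shift [-0.0008, -0.0121, -0.0019] at [ 597.8 -212.6  179.9] [167.   -0.   70.4] 8.5
turn [-17.0, -0.0, 0.0] shift [-0.0007, -0.0177, -0.0062] at [ 597.8 -212.6  179.9] [167.   -0.   70.4] 8.5
turn [-23.0, -0.0, 0.0] shift [-0.0008, -0.0212, -0.0122] at [ 597.8 -212.6  179.9] [167.   -0.   70.4] 8.5
0.56 [175.2, 217.9]
```

Next, tilt slowly to about 23°, then hold.

>>> move_arm([
  [[-2,0,0],[0,-0.002,0],-1],
  [[-4,0,0],[0,-0.004,0],-1],
  [[-6,0,0],[-0.001,-0.006,0],-1],
  [[-8,0,0],[-0.001,-0.008,0],-1],
  [[-10,0,0],[-0.001,-0.01,-0.001],-1],
])

```text
t: 9.22
eef_pos: [587.9, -210.2, 178.7]
tcp_rot: [2.739, -0.0, 1.228]
ft_force: [0.2, 0.4, -2.0]
opening: 0.126
grip_force: 30.0
```

>>> move_arm([
  [[0,0,0],[0,0,0],-1],
  [[0,0,0],[0,0,0],-1],
  [[0,0,0],[0,0,0],-1],
  [[0,0,0],[0,0,0],-1],
  [[0,0,0],[0,0,0],-1],
])

```text
t: 9.85
eef_pos: [588.1, -210.2, 178.7]
tcp_rot: [2.74, -0.0, 1.228]
ft_force: [-0.1, -0.3, -1.8]
opening: 0.127
grip_force: 30.0
```

```bash
python3 -c "
from h import *
for a,p in [(30,[580,-207,182]),(36,[575.5,-205.5,187])]: rel(p,70.3,-a)
c=eyes.read_camera('wrist');save(c['img'],'w2.png')
for r in eyes.cut_out(c,'ball_a_center'): print(r['score'],r['uv'])
"
```

```text
turn [-7.0, -0.0, 0.0] shift [0.0003, -0.0067, -0.0065] at [ 588.1 -210.2  178.7] [157.   -0.   70.4] 9.85
turn [-13.0, -0.0, 0.0] shift [0.0002, -0.0091, -0.0129] at [ 588.1 -210.2  178.7] [157.   -0.   70.4] 9.85
0.88 [98.4, 197.2]
```

View pics/w2.png

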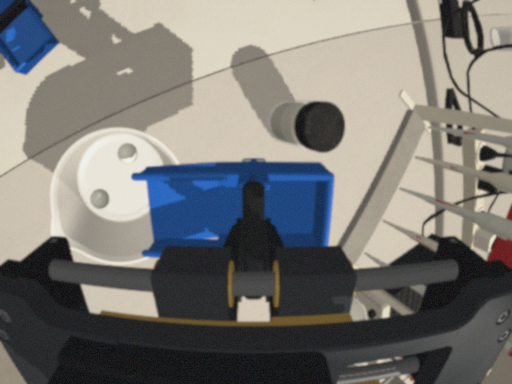

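Both balls lie in the wide beaker at (128,152) and (99,198), and the tray is empty. I'll raise it, level it and carry it back.

>>> move_arm([
  [[0,0,0],[0,0.006,-0.015],-1],
  [[5,0,0],[0,0.012,-0.028],-1],
  [[11,0,0],[0,0.016,-0.037],-1],
  [[17,0,0],[0,0.016,-0.037],-1],
  [[23,0,0],[0,0.016,-0.037],-1],
])

```text
t: 10.58
eef_pos: [588.3, -210.3, 219.5]
tcp_rot: [-3.139, -0.0, 1.228]
ft_force: [0.8, -0.6, -1.6]
opening: 0.122
grip_force: 30.0
```

```bash
python3 -c "
from h import *
rel([567,208.5,190],102.8)
"
```

```text
turn [-0.1, -0.0, -32.5] shift [0.3873, -0.1609, 0.0299] at [ 588.3 -210.3  219.5] [-179.9   -0.    70.3] 10.575
```

>>> move_arm([
  [[0,0,-5],[0.03,-0.012,0],-1],
  [[0,0,-12],[0.08,-0.033,0],-1],
  [[0,0,-19],[0.13,-0.054,0.005],-1],
  [[0,0,-26],[0.18,-0.075,0.01],-1],
  [[0,0,-32.5],[0.23,-0.096,0.015],-1],
])

```text
t: 11.2
eef_pos: [575.0, 40.3, 204.0]
tcp_rot: [3.141, -0.0, 1.799]
ft_force: [-0.0, -0.2, -1.8]
opening: 0.122
grip_force: 30.0
```

```bash
python3 -c "
from h import *
rel([567,208.5,56],102.8)
"
```

```text
turn [0.0, -0.0, 0.3] shift [0.1657, 0.0301, 0.148] at [575.   40.3 204. ] [180.   -0.  103.1] 11.2
```

>>> move_arm([
  [[0,0,0],[0.05,0.009,0.01],-1],
  [[0,0,0],[0.1,0.018,0.03],-1],
  [[0,0,0],[0.14,0.025,0.05],-1],
  [[0,0,0],[0.164,0.03,0.08],-1],
  [[0,0,0],[0.164,0.03,0.11],-1],
])

```text
t: 11.82
eef_pos: [567.8, 207.1, 93.2]
tcp_rot: [3.14, -0.0, 1.797]
ft_force: [0.5, -0.3, -2.1]
opening: 0.124
grip_force: 30.0
```

```bash
python3 -c "
from h import *
rel([567,208.5,55],102.8)
"
```

```text
turn [0.1, -0.0, 0.2] shift [0.0015, -0.0005, 0.0382] at [567.8 207.1  93.2] [179.9  -0.  103. ] 11.825
```

>>> move_arm([
  [[0,0,0],[0,0,0.015],-1],
  [[0,0,0],[0,0,0.027],-1],
  [[0,0,0],[0,0,0.033],-1],
  [[0,0,0],[0,0,0.036],-1],
  [[0,0,0],[0,0,0.038],-1],
])

```text
t: 12.45
eef_pos: [568.5, 205.0, 61.1]
tcp_rot: [3.138, -0.0, 1.795]
ft_force: [-16.0, -5.2, 49.6]
opening: 0.125
grip_force: 30.0
```

Contact came early, at 50 N and TCP height 61. I'll back off and look.

>>> move_arm([
  [[0,0,0],[0,0,-0.006],-1],
  [[0,0,0],[0,0,-0.006],-1],
  [[0,0,0],[0,0,-0.006],-1],
])

```text
t: 12.82
eef_pos: [568.1, 205.1, 61.9]
tcp_rot: [3.141, -0.0, 1.795]
ft_force: [0.2, 0.0, -1.8]
opening: 0.125
grip_force: 30.0
```

```bash
python3 -c "
from h import *
rel([567,208.5,55],102.8)
c=eyes.read_camera('wrist');d=eyes.read_camera('scene')
save(np.hstack([c['img'][:,130:400],cv2.resize(d['img'][130:230,190:280],None,fx=3.84,fy=3.84,interpolation=2)]),'w3.png')
"
```

```text
turn [0.0, -0.0, 0.0] shift [0.0036, -0.0003, 0.0069] at [568.1 205.1  61.9] [180.   -0.  102.8] 12.825
```

View pics/w3.png

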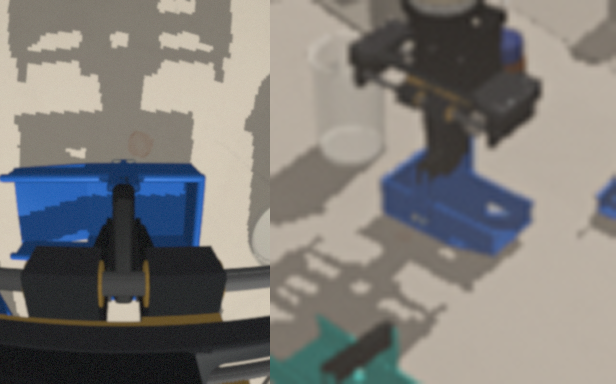

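The tray is over its spot and slightly pitched in the grip, so one edge touches first. It's within a few mm of flat, so I'll ease down and release.

>>> move_arm([
  [[0,0,0],[0,0,0.001],-1],
  [[0,0,0],[0,0,0.002],-1],
  [[0,0,0],[0,0,0.002],-1],
])

```text
t: 13.3
eef_pos: [567.9, 205.2, 61.1]
tcp_rot: [3.141, -0.0, 1.795]
ft_force: [-4.8, -2.5, 13.9]
opening: 0.12
grip_force: 30.0
```

>>> move_arm([
  [[0,0,0],[0,0,0],-0.6],
  [[0,0,0],[0,0,0],-0.5],
  [[0,0,0],[0,0,0],0],
  [[0,0,0],[0,0,0],1],
  [[0,0,0],[0,0,0],1],
])

```text
t: 13.92
eef_pos: [567.9, 205.2, 60.0]
tcp_rot: [3.142, -0.0, 1.795]
ft_force: [0.4, -0.7, 0.6]
opening: 0.508
grip_force: 0.0
```

>>> move_arm([
  [[0,0,0],[0,0,0],1],
  [[0,0,0],[0,0,0],1],
  [[0,0,0],[0,0,0],1],
  [[0,0,0],[0,0,0],1],
  [[0,0,0],[0,0,0],1],
])

```text
t: 14.55
eef_pos: [568.0, 205.2, 60.1]
tcp_rot: [3.141, -0.0, 1.795]
ft_force: [-0.1, 0.3, 0.6]
opening: 0.986
grip_force: 0.0
```

>>> move_arm([
  [[0,0,0],[0,0,-0.03],1],
  [[0,0,0],[0,0,-0.07],1],
  [[0,0,0],[0,0,-0.11],1],
  [[0,0,0],[0,0,-0.14],1],
  [[0,0,0],[0,0,-0.14],1],
])

```text
t: 15.18
eef_pos: [568.7, 205.4, 202.3]
tcp_rot: [3.137, -0.0, 1.795]
ft_force: [-0.1, -0.5, -0.7]
opening: 1.002
grip_force: 0.0
```

>>> move_arm([
  [[0,0,0],[-0.03,-0.02,0],1],
  [[0,0,0],[-0.06,-0.04,0],1],
  [[0,0,0],[-0.09,-0.06,0],1],
  [[0,0,0],[-0.1,-0.07,0],1],
  [[0,0,0],[-0.1,-0.07,0],1],
])

```text
t: 15.8
eef_pos: [521.7, 91.9, 199.7]
tcp_rot: [-3.141, -0.0, 1.794]
ft_force: [0.8, -0.8, 0.0]
opening: 0.999
grip_force: 0.0
```

```bash
python3 -c "
from h import *
t=eyes.read_camera('top');d=eyes.read_camera('scene')
for r in eyes.cut_out(t,'ball_a_center'): print(r['score'],r['uv'],onz(t,*r['uv'],16))
f=lambda m:cv2.resize(m,(390,390),interpolation=2)
save(np.hstack([f(t['img'][110:230,300:420]),f(d['img'][120:240,185:305])]),'end.png')
"
```

```text
(no output)
```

View pics/end.png

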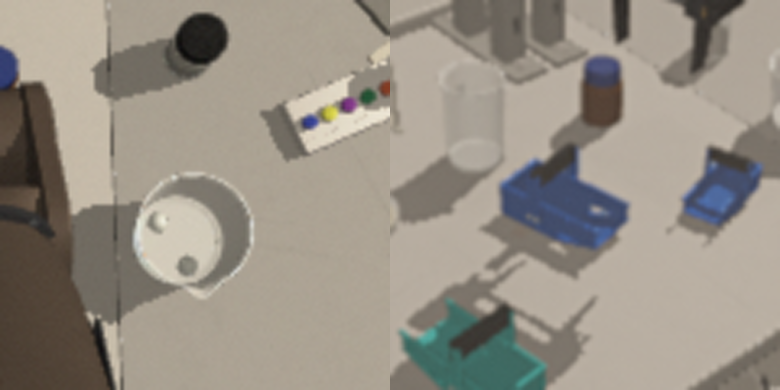

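Both balls are in the beaker at (158,222) and (187,265). The tray stands flat at (565,205) and the gripper is clear, so I'll hand in.

```bash
python3 -c "
from h import *
print(env.job_done())"
```

```text
the job is handed in; nothing more can be done
None
```

The job is handed in: both balls are in the wide beaker, which still stands where it was, and the empty blue tray is upright on the bench and released; setting it down, one edge touched early and the wrist force reached about 50 N (limit 120 N).

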